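Feed the valve pistons into the parts tub by its lid lever

TASK

Press the red lever on the front of the clear parts tub all the way down, so that its blue lid swings fully open and both brass valve pistons waiting on the ramp roll into the tub by themselves. Then ease the lever back up so that the lid comes down gently and shuts without slamming, and leave the tub closed with both pistons inside. Do not touch the lid or the pistons, and leave the other things on the bench where they are.

Things in the scene. Friction and masses are not known exactly. Their poses are not given: they have to be found in the camera images.
- tub: clear plastic parts tub, fixed to the bench, 180 mm (x) by 200 mm (y) by 120 mm high, inner floor (blue felt) 30 mm above the bench. Origin: centre of its underside. The lever is on its -x side (front), the lid is hinged along the top of its +x side; a fixed aluminium ramp, up to 140 mm high and reaching y = 200 mm, slopes down to its +y side. A dark steel channel hides the lever-to-lid link.
- lever_pad (a point): centre of the top face of the lever's red press pad (40 mm along the lever, 46 mm wide); moves with the lever. At rest 109 mm above the bench, 216 mm in front of the tub's origin, tilted 0.25 rad up; fully pressed 52 mm above the bench at a hard stop, tilted 0.25 rad down. Its path stays within 5 mm of a vertical line. Pressing takes about 1 to 7 N, least when down; only the lid's weight brings it back up.
- lever_pivot (a point): the lever's axle, fixed on the tub 106 mm in front of its origin, 75 mm above the bench, along the tub's y. The lever reaches 115 mm forward from it to the middle of the pad, whose face is 6 mm above the lever's centre line.
- lever (a joint): angle of the lever, rad: 0 = up at rest (lid shut), 0.5 = pressed fully down against its stop.
- lid: the blue lid, 188 mm by 214 mm, hinged at the back; origin on its underside, 120 mm straight above the tub's origin when shut; level when shut, tilted 1.1 rad when fully open. It always turns 2.2 times as far as the lever. Let go, it falls shut by its own weight and slams; raising the pad steadily over 2 to 3 s lets it down gently.
- lid_front (a point): middle of the front edge of the blue lid, on its top; moves with the lid. A 30 mm skirt hanging on the lid's +y side bars the foot of the ramp while the lid is shut. The lid reaches 186 mm forward from its hinge line, which lies 90 mm behind the tub's origin and 120 mm up. Fully open, its front edge stands about 285 mm above the bench.
- piston1: brass valve piston, a cylinder 25 mm in diameter and 60 mm long lying along its own x, 70 g; origin at its centre. It waits at the foot of the ramp against the lid's skirt and rolls into the tub by itself when the lid opens, within about a second.
- piston2: the second such piston, lying behind the first on the ramp; it follows the first.
- mouthpiece1: a brass cup mouthpiece standing on its rim, 27 mm wide, 85 mm tall (bystander; origin at the centre of its underside)
- mouthpiece2: a silver-coloured cup mouthpiece standing on its rim, 27 mm wide, 85 mm tall (bystander; origin at the centre of its underside)
- oil_bottle: a small white oil bottle with a blue cap, 36 mm wide, 95 mm tall (bystander; origin at the centre of its underside)
- slide_ring: a brass ring lying flat, 52 mm across, 18 mm high (bystander; origin at the centre of its underside)
- screwdriver: a screwdriver with a red handle lying flat, 170 mm long (bystander; origin at the centre of its underside)
- brush: a cleaning brush lying flat, 200 mm long (bystander; origin at the centre of its underside)
- cup: a blue mug, 80 mm wide, 90 mm tall (bystander; origin at the centre of its underside)
Mind the look-alikes: they are no part of the job. What is shaped like the piston1 but black or pink is not meant.

How it is judged:
On the way:
1. the lever is held down: the lid stands fully open (past 0.98 rad of 1.1) and both pistons lie in the tub (angle between lid's own z axis and vertical above 0.98 rad and x of piston1 in the frame of tub between -0.09 and 0.09 m and y of piston1 in the frame of tub between -0.098 and 0.098 m and z of each of piston1, piston2 in the frame of tub below 0.084 m and x of piston2 in the frame of tub between -0.09 and 0.09 m and y of piston2 in the frame of tub between -0.098 and 0.098 m), for 0.2 s.
At the end, for the whole second after the job is handed in: the lid is shut (within 0.03 rad), the lever is back up, and both pistons lie at rest inside the tub, below its rim (angle between lid's own z axis and vertical below 0.03 rad and value of joint lever below 0.02 rad and x of piston1 in the frame of tub between -0.09 and 0.09 m and y of piston1 in the frame of tub between -0.098 and 0.098 m and z of each of piston1, piston2 in the frame of tub below 0.084 m and x of piston2 in the frame of tub between -0.09 and 0.09 m and y of piston2 in the frame of tub between -0.098 and 0.098 m and linear speed of each of piston1, piston2 below 0.02 m/s); the robot touches nothing.
It fails at once if the lid slammed: in the last 0.3 rad it was closing faster than 1.6 rad/s (lever 0.73 rad/s) (value of joint lever below 0.136 rad and velocity of joint lever below -0.73 rad/s).
It fails at once if the lid itself was touched by the robot (contact force between any of the fingers, the arm and lid above 0.5 N).
It fails at once if a piston was touched by the robot (contact force between any of the fingers, the arm and piston1 above 0.3 N or contact force between any of the fingers, the arm and piston2 above 0.3 N).
It fails at once if a bystander was moved by more than 15 mm (distance of any of mouthpiece1, mouthpiece2, oil_bottle, slide_ring, screwdriver, brush, cup from where it was at the start of the episode above 0.015 m).
It also fails if it takes over 48 s, if anything falls off the work surface, if the arm or the gripper's body presses on something with over 40 N, if the wrist force passes 120 N, or if a joint passes its speed limit or range.

ROBOT

A 7-joint arm with a two-finger parallel gripper is mounted at the origin on the work surface. World frame = base frame: x ahead of the robot, y to its left, z up, the work surface at z = 0. Lengths are in m, angles in rad, forces in N, time in s.
With the tool pointing down it reaches from about 0.35 to 0.9 m from the base axis. Payload 8.1 kg.
Tool frame: the origin (TCP) lies midway between the tips of the shut fingers; the grasp point (between the pads) lies env.grip_depth behind it (env.grip_depth is the distance from the TCP to the grasp point, in m); z points along the fingers, y is the direction in which the jaws open and shut (so a half turn about z gives the same grasp; the last joint's range is limited). The gripper opens to 92 mm and grips with 3 to 60 N. Pads are 19 mm wide; open, the fingers measure 130 mm over their backs; the gripper's body (75 mm by 190 mm) begins 47 mm behind the grasp point.
Start: joints at [-1.417, 0.434, 0.025, 1.573, -0.012, 1.134, -0.075], TCP at [0.159, 0.605, 0.205] pointing down, gripper open.
Joint ranges: [-2.62, 2.62], [-0.44, 2.09], [-1.27, 1.32], [0.08, 2.57], [-1.32, 4.46], [0.12, 2], [-2.74, 2.74]. Speed limits (rad/s): [2.22, 2.22, 3.01, 3.01, 3.14, 3.14, 3.14].

INTERFACE

Orientations are given as a rotation vector (axis times angle).
In Python, from station import telemetry, viewer, env gives the robot as it stands.
- The arm moves only by the tool drive_tool, never from a script. Its argument "deltas" is a list of rows, each an object with "xyz": the shift along the tool's x, y, z in units of 30 mm (1.0 is 30 mm), a list of three; "roll": the turn about the tool's z in units of 0.15 rad (1.0 is 0.15 rad). In form: [{"xyz": [dx, dy, dz], "roll": roll}, ...]. A call has 1 to 12 rows; each row shifts and turns the commanded pose from where the row before left it, along the tool's axes as they then stand; what a row does not reach is not made up. A row lasts 1/10 s, in which the tool goes at most 50 mm and 8.59 degrees, less where a joint would pass 70% of its speed; a pose out of reach is approached as far as the arm can. A call with a number of a shift or a turn outside -1 to 1 is refused whole. A call with a gripper value outside its range is refused whole. "hand" is the opening, from -1 (shut) to 1 (fully open), set as the call begins (left out, the last holds). The fingers move at their own pace and stop on an object; the grip force is fixed at half the most. Time passes only in rows, so rows that do not move let the fingers close. It gives the time, the measured TCP pose, the force and the opening at its end, in the units of the state.
- telemetry.state(): the state, without advancing time (a new reading comes with each control period).
- viewer.get_image(name): name is "scene" or "top"; returns a dict with "img" (384x512x3 uint8, red, green, blue), "vfov" (degrees; the focal length in pixels is half the picture's height over the tangent of half this angle, whatever the lens; pixels are square), "cx", "cy" (the principal point, pixels), "cam_to_world" (4x4, takes a point from camera to world coordinates). Camera axes: x right, y down, z forward; pixel columns grow to the right and rows downward; lengths in m; the calibration is good to about 2 mm. A picture is of the moment at which its call begins. There is no depth.
- env.job_done(): hands the job in, once; it reports no verdict.
The state is a dict: "time_s": time; "joint_positions": joint angles; "joint_vel": joint speeds; "joint_torque": joint torques, N m; "ee_pos": TCP position; "ee_rot": TCP orientation; "contact_force": force on the tool from outside, world axes, zero at the start; "moment": the same for the moment, N m; "width": finger opening in m.
Only numpy, scipy, OpenCV 4.12 (cv2) and the standard library are available. Lean on these libraries where they do the work, as an engineer would, in place of code of your own. Each camera call takes 0.05 s, during which the arm holds its last target.

## Working session

There is one attempt and no reset: what is moved stays moved. The work goes in short steps, Python scripts to look and compute and a tool call to move; the robot and the scene stay as the last step left them, time stands still between calls to the robot, and variables do not carry over. Pictures are saved under pics/ and viewed, and the job is handed in when it is done.

Besides the shell and the picture viewer there is one more tool, called after "Emit:" in YAML: its name, and indented under it one key for each argument. drive_tool: Moves the arm, as the interface text tells. Its arguments: {"type":"object","properties":{"deltas":{"type":"array"},"hand":{"type":"number"}},"required":["deltas"]}

```bash
mkdir -p pics; ls; python3 - <<'E'
from station import telemetry, viewer, env
import cv2,numpy as np
for n in("scene","top"):
    r=viewer.get_image(n); cv2.imwrite(f"pics/{n}0.png",cv2.resize(r["img"][:,:,::-1],(768,576)))
    print(n,r["vfov"],r["cx"],r["cy"],np.round(r["cam_to_world"],4).tolist())
s=telemetry.state();print(s, env.grip_depth)
E
```

```text
pics
scene 55.73029588193638 257.7858876471071 195.4646848398408 [[-0.4049, 0.6787, -0.6127, 1.2877], [0.9143, 0.3044, -0.2671, 0.3586], [0.0052, -0.6684, -0.7438, 1.0], [0.0, 0.0, 0.0, 1.0]]
top 57.94209061335844 250.43656740875653 190.51233953268553 [[-0.02, -0.9971, 0.0738, 0.4687], [-0.9996, 0.0213, 0.018, 0.004], [-0.0196, -0.0734, -0.9971, 1.3177], [0.0, 0.0, 0.0, 1.0]]
{'time_s': 0.1, 'joint_positions': array([-1.41659197,  0.43514579,  0.02498221,  1.57397645, -0.01157249,
        1.13401866, -0.07512115]), 'joint_vel': array([-0.00050756,  0.0001309 ,  0.00023292, -0.0018925 , -0.00021693,
        0.00015934, -0.00051779]), 'joint_torque': array([ 3.36164238e-03, -6.69133472e+01,  9.88089927e-01, -3.15143788e+01,
       -6.05151057e-02,  3.73806094e-02,  4.30971738e-05]), 'ee_pos': array([0.15869003, 0.60402181, 0.20403973]), 'ee_rot': array([-4.02411277e-01, -3.11568853e+00,  2.20491796e-03]), 'contact_force': array([0.72907697, 0.19713202, 0.08027009]), 'moment': array([-0.04543125,  0.00608352, -0.01402963]), 'width': 0.09194805360081672} 0.0188
```

View pics/scene0.png

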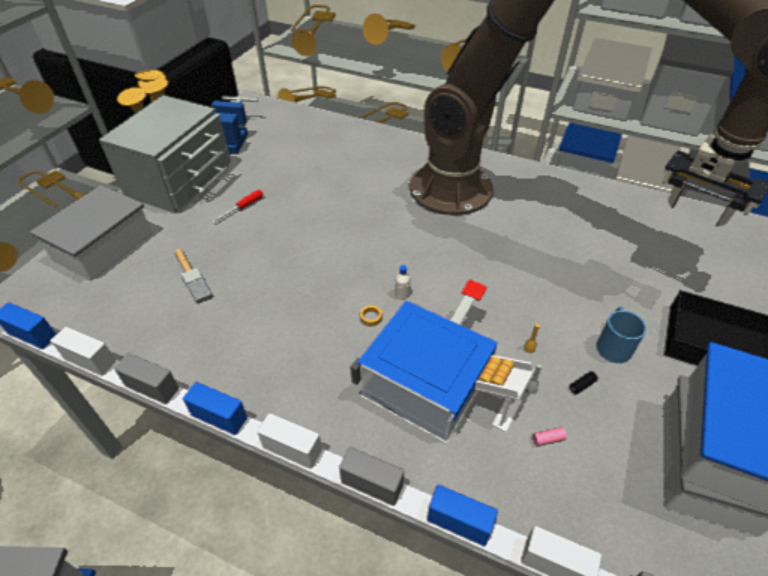

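View pics/top0.png

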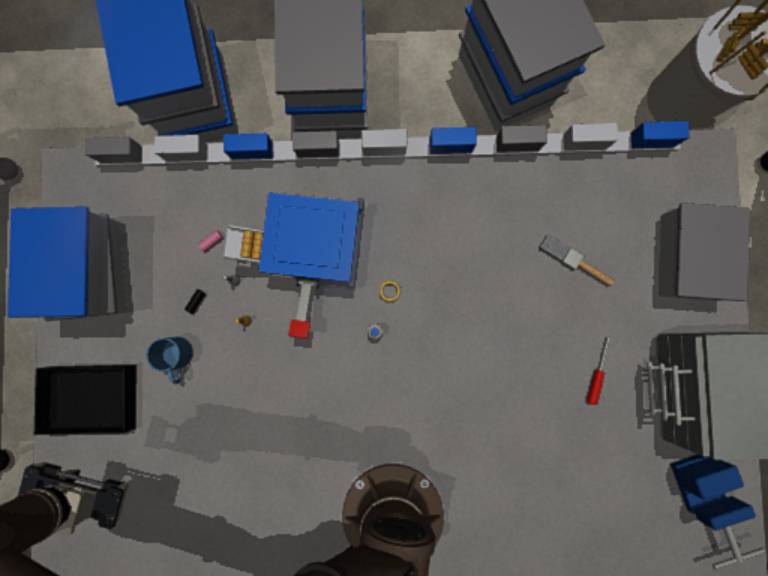

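The top view shows the red press pad at (299,329), the lid at about (311,237) and two orange-brass pistons at (251,244) on the ramp. The other red thing is the screwdriver handle at (596,387). Nearby are the mouthpiece at (244,321), the oil bottle at (375,331) and the cup at (170,353). Next I'll measure the pad and the lid, and check a crop.

```bash
cat > h.py <<'E'
import numpy as np,cv2
from station import viewer,telemetry,env
from scipy.spatial.transform import Rotation as R
def ray(r,u,v):
    f=r["img"].shape[0]/2/np.tan(np.radians(r["vfov"]/2));T=np.array(r["cam_to_world"])
    d=T[:3,:3]@np.array([(u-r["cx"])/f,(v-r["cy"])/f,1]);return T[:3,3],d
def onz(r,u,v,z):
    o,d=ray(r,u,v);return o+d*(z-o[2])/d[2]
def blobs(r,col):
    h=cv2.cvtColor(r["img"],cv2.COLOR_RGB2HSV)
    if col=="red": m=cv2.inRange(h,(0,170,90),(6,255,255))|cv2.inRange(h,(174,170,90),(180,255,255))
    else: m=cv2.inRange(h,(100,180,120),(120,255,255))
    c,_=cv2.findContours(m,cv2.RETR_EXTERNAL,cv2.CHAIN_APPROX_NONE)
    return [k for k in c if cv2.contourArea(k)>25]
E
python3 - <<'E'
from h import *
for n in("scene","top"):
    r=viewer.get_image(n)
    for col,z in(("red",.109),("blue",.125)):
        for c in blobs(r,col):
            q=cv2.minAreaRect(c)
            p=cv2.boxPoints(q)
            P=np.array([onz(r,*k,z) for k in p])[:,:2]
            M=cv2.moments(c);ct=(M["m10"]/M["m00"],M["m01"]/M["m00"])
            print(n,col,cv2.contourArea(c),np.round(ct,1),np.round(onz(r,*ct,z),4),"edges",np.round(np.linalg.norm(P-np.roll(P,1,0),axis=1),3)[:2],"yaw",[round(float(np.arctan2(*(P[(i+1)%4]-P[i])[::-1])),3) for i in range(4)])
    if n=="top":
        cv2.imwrite("pics/crop.png",cv2.resize(r["img"][110:250,90:280,::-1],None,fx=4,fy=4,interpolation=cv2.INTER_CUBIC))
s=telemetry.state();print(R.from_rotvec(s["ee_rot"]).as_matrix().round(3))
E
```

```text
scene red 108.5 [315.9 192.7] [0.4633 0.2101 0.109 ] edges [0.044 0.045] yaw [-3.123, 1.414, -0.004, -1.715]
scene red 67.5 [166.2 132. ] [ 0.3952 -0.4226  0.109 ] edges [0.03  0.077] yaw [2.819, 0.888, -0.332, -2.224]
scene blue 678.5 [308.8 339.3] [0.9396 0.3428 0.125 ] edges [0.101 0.042] yaw [3.105, 1.561, -0.106, -1.568]
scene blue 442.5 [141.1 266.9] [ 0.9393 -0.1411  0.125 ] edges [0.107 0.044] yaw [-2.862, 1.554, 0.21, -1.576]
scene blue 3137.0 [490.8 272.7] [0.5656 0.7397 0.125 ] edges [0.108 0.299] yaw [-3.142, 1.917, -0.066, -1.214]
scene blue 285.0 [ 12.5 211.2] [ 0.9384 -0.6236  0.125 ] edges [0.107 0.049] yaw [-2.579, 1.567, 0.507, -1.565]
scene blue 3561.0 [286.3 236.6] [0.6812 0.1867 0.125 ] edges [0.22  0.204] yaw [-3.102, 1.371, -0.09, -1.705]
scene blue 30.0 [151.4  77.8] [ 0.1065 -0.6893  0.125 ] edges [0.044 0.041] yaw [1.997, 0.602, -1.145, -2.524]
scene blue 26.5 [150.9  69. ] [ 0.0421 -0.7376  0.125 ] edges [0.094 0.028] yaw [-2.575, 1.766, 0.532, -1.374]
top red 111.0 [397.1 258.3] [ 0.3151 -0.4706  0.109 ] edges [0.021 0.078] yaw [-0.294, -1.836, 2.847, 1.30
[... 227 characters left out ...]
4.0 [202.4 156.5] [0.6794 0.1906 0.125 ] edges [0.211 0.185] yaw [-0.114, -1.707, 3.015, 1.438]
top blue 278.5 [163.1  94.2] [0.9052 0.3277 0.125 ] edges [0.04 0.1 ] yaw [-1.598, 3.137, 1.544, 0.002]
top blue 278.5 [302.1  90.5] [ 0.9053 -0.1629  0.125 ] edges [0.039 0.103] yaw [-1.53, -3.111, 1.612, 0.037]
top blue 294.5 [443.5  86.4] [ 0.9067 -0.6551  0.125 ] edges [0.039 0.1  ] yaw [-1.599, 3.078, 1.544, -0.057]
top blue 42.5 [146.2  50.7] [1.066  0.3884 0.125 ] edges [0.232 0.008] yaw [-1.4, -2.952, 1.742, 0.19]
top blue 3542.5 [98.1 30.8] [1.1455 0.5628 0.125 ] edges [0.261 0.211] yaw [-1.398, -2.945, 1.745, 0.209]
[[-0.967  0.254 -0.   ]
 [ 0.254  0.967 -0.001]
 [-0.    -0.001 -1.   ]]
```

View pics/crop.png

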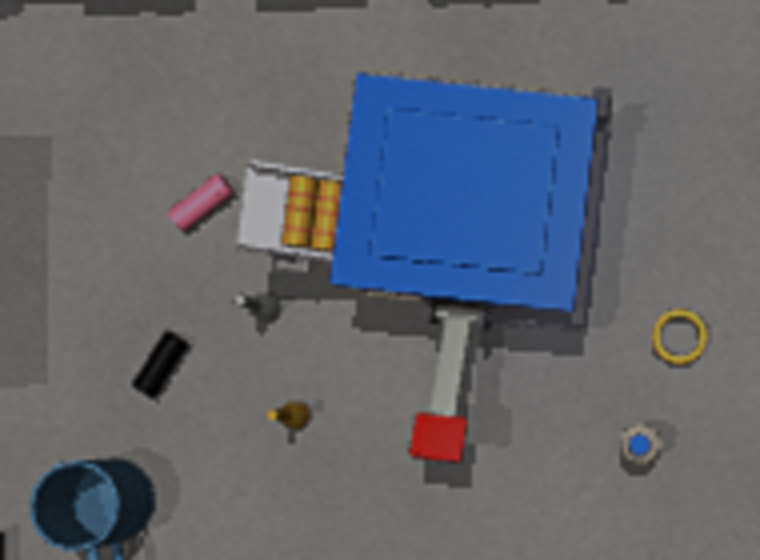

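The red pad is at (435,437) in the crop, at the end of the lever and in front of the blue lid, so it isn't the screwdriver handle. Both views put it at about (0.463, 0.208), with the tub's yaw at about -0.115. I'll shut the fingers, roll to align and move over it.

Emit:
drive_tool:
  deltas:
    - {"xyz":[0,0,0],"roll":-0.5}
    - {"xyz":[0,0,0],"roll":-0.45}
    - {"xyz":[-0.6,-0.6,0],"roll":0}
    - {"xyz":[-0.6,-0.6,0],"roll":0}
    - {"xyz":[-0.6,-0.6,0],"roll":0}
    - {"xyz":[-0.6,-0.6,0],"roll":0}
    - {"xyz":[-0.6,-0.6,0],"roll":0}
    - {"xyz":[-0.6,-0.6,0],"roll":0}
    - {"xyz":[-0.6,-0.6,0],"roll":0}
    - {"xyz":[-0.6,-0.6,0],"roll":0}
    - {"xyz":[-0.6,-0.6,0],"roll":0}
    - {"xyz":[-0.6,-0.6,0],"roll":0}
  hand: -1

```text
time_s: 1.4
ee_pos: [0.3175, 0.4042, 0.2047]
ee_rot: [-0.18, -3.136, 0.0]
contact_force: [0.0, 0.4, -0.3]
width: 0.002
```

Emit:
drive_tool:
  deltas:
    - {"xyz":[-0.6,-0.6,0],"roll":0}
    - {"xyz":[-0.6,-0.6,0],"roll":0}
    - {"xyz":[-0.6,-0.6,0],"roll":0}
    - {"xyz":[-0.6,-0.6,0],"roll":0}
    - {"xyz":[-0.6,-0.6,0],"roll":0}
    - {"xyz":[-0.6,-0.6,0],"roll":0}
    - {"xyz":[-0.6,-0.6,0],"roll":0}
    - {"xyz":[-0.6,-0.6,0],"roll":0}
    - {"xyz":[0,0,0],"roll":0}
    - {"xyz":[0,0,0],"roll":0}

```text
time_s: 2.4
ee_pos: [0.4437, 0.2454, 0.2046]
ee_rot: [-0.182, -3.136, -0.0]
contact_force: [-0.4, 0.2, -0.3]
width: 0.0003
```

```bash
python3 - <<'E'
from h import *
s=telemetry.state();print(s["time_s"],s["ee_pos"].round(4),s["contact_force"].round(2),s["width"]);M=R.from_rotvec(s["ee_rot"]).as_matrix();print(M.round(3))
t=np.array([.463,.208,s["ee_pos"][2]]);print("units",(M.T@(t-s["ee_pos"])/.03).round(2))
r=viewer.get_image("scene");cv2.imwrite("pics/s1.png",cv2.resize(r["img"][120:320,200:420,::-1],None,fx=3,fy=3))
E
```

```text
2.4 [0.4437 0.2454 0.2046] [-0.39  0.17 -0.32] 0.0003393449982635293
[[-0.993  0.115 -0.   ]
 [ 0.115  0.993  0.   ]
 [ 0.     0.    -1.   ]]
units [-0.78 -1.16 -0.  ]
```

View pics/s1.png

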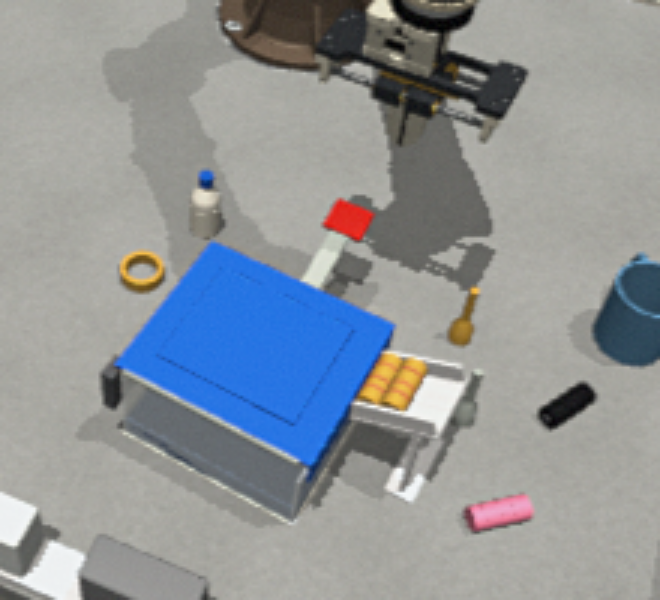

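The scene view shows the fingers up and to the right of the red pad (348,220), with nothing in the way. I'll centre over it and go down to about 15 mm above it.

Emit:
drive_tool:
  deltas:
    - {"xyz":[-0.4,-0.6,0],"roll":0}
    - {"xyz":[-0.4,-0.55,0],"roll":0}
    - {"xyz":[0,0,0.5],"roll":0}
    - {"xyz":[0,0,0.5],"roll":0}
    - {"xyz":[0,0,0.5],"roll":0}
    - {"xyz":[0,0,0.5],"roll":0}
    - {"xyz":[0,0,0.3],"roll":0}
    - {"xyz":[0,0,0],"roll":0}
    - {"xyz":[0,0,0],"roll":0}

```text
time_s: 3.35
ee_pos: [0.4635, 0.2092, 0.136]
ee_rot: [0.178, 3.136, 0.0]
contact_force: [-0.5, 0.7, -1.1]
width: 0.0004
```

```bash
python3 - <<'E'
from h import *
s=telemetry.state();print(s["time_s"],s["ee_pos"].round(4),s["contact_force"].round(2))
M=R.from_rotvec(s["ee_rot"]).as_matrix()
print("units",(M.T@(np.array([.463,.208,.109])-s["ee_pos"])/.03).round(2))
r=viewer.get_image("scene");cv2.imwrite("pics/s2.png",cv2.resize(r["img"][120:270,240:400,::-1],None,fx=4,fy=4))
E
```

```text
3.35 [0.4635 0.2092 0.136 ] [-0.47  0.72 -1.06]
units [ 0.01 -0.04  0.9 ]
```

View pics/s2.png

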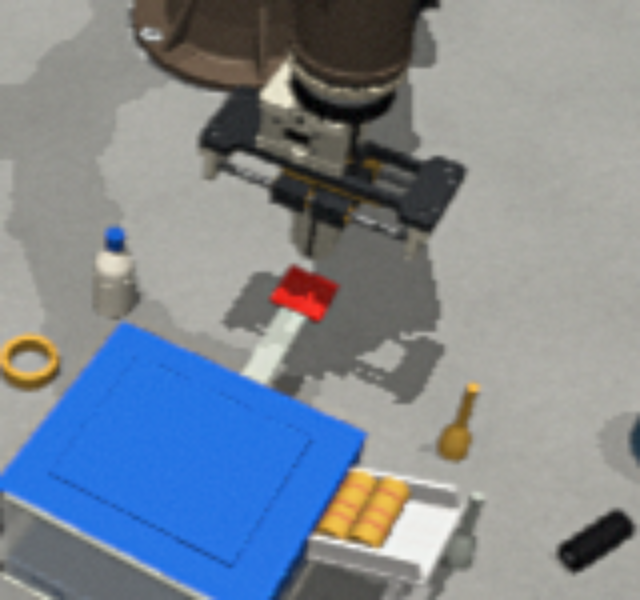

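The fingertips (312,255) are just above the middle of the pad (305,293). Now I'll press down steadily.

Emit:
drive_tool:
  deltas:
    - {"xyz":[0,0,0.3],"roll":0}
    - {"xyz":[0,0,0.3],"roll":0}
    - {"xyz":[0,0,0.2],"roll":0}
    - {"xyz":[0,0,0.1],"roll":0}
    - {"xyz":[0,0,0.1],"roll":0}
    - {"xyz":[0,0,0.1],"roll":0}
    - {"xyz":[0,0,0.1],"roll":0}
    - {"xyz":[0,0,0.1],"roll":0}
    - {"xyz":[0,0,0.1],"roll":0}

```text
time_s: 4.3
ee_pos: [0.4636, 0.2087, 0.0935]
ee_rot: [0.18, 3.136, 0.0]
contact_force: [0.5, 0.3, 0.2]
width: 0.0002
```

```bash
python3 - <<'E'
from h import *
s=telemetry.state();print(s["time_s"],s["ee_pos"].round(4),s["contact_force"].round(2))
r=viewer.get_image("scene");cv2.imwrite("pics/s3.png",cv2.resize(r["img"][120:270,240:400,::-1],None,fx=4,fy=4))
E
```

```text
4.3 [0.4636 0.2087 0.0935] [0.47 0.26 0.22]
```

View pics/s3.png

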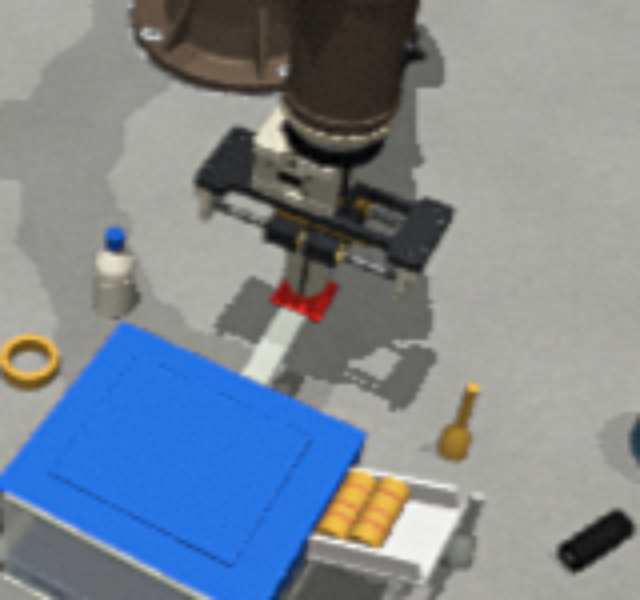

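The tip should already be below the pad's rest height, but there's no force and the lever looks unmoved. I'll check the geometry before going on.

```bash
python3 - <<'E'
from h import *
s=telemetry.state();print(s["time_s"],s["ee_pos"].round(4),s["contact_force"].round(2))
out=[]
for n in("scene","top"):
    r=viewer.get_image(n)
    T=np.linalg.inv(np.array(r["cam_to_world"]));f=192/np.tan(np.radians(r["vfov"]/2))
    def pr(p):
        q=T[:3,:3]@p+T[:3,3];return np.array([f*q[0]/q[2]+r["cx"],f*q[1]/q[2]+r["cy"]])
    for c in blobs(r,"red"):print(n,cv2.contourArea(c),c.reshape(-1,2).mean(0))
    u=pr(s["ee_pos"]);print(n,"tcp px",u, "pad@.109",pr(np.array([.463,.208,.109])))
    x0,y0=(u-[30,30]).astype(int)
    im=cv2.resize(r["img"][y0:y0+60,x0:x0+60,::-1],None,fx=6.5,fy=6.5,interpolation=cv2.INTER_NEAREST)
    cv2.circle(im,tuple(int(k) for k in (u-[x0,y0]+.5)*6.5),4,(0,255,0),1)
    out.append(im)
cv2.imwrite("pics/s4.png",np.hstack(out))
E
```

```text
4.35 [0.4633 0.2086 0.0931] [-0.08  0.44 -0.87]
scene 54.0 [315.83333333 194.52777778]
scene 67.5 [165.86486486 132.2972973 ]
scene tcp px [314.90632148 195.76421878] pad@.109 [315.3615088  192.45909491]
top 114.0 [397.03846154 258.        ]
top tcp px [199.32964681 218.72321767] pad@.109 [198.73188844 218.85556692]
```

View pics/s4.png

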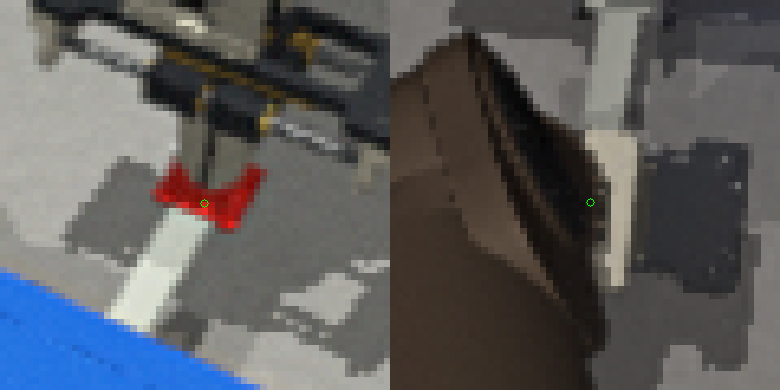

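In the picture the finger ends sit about 2 px above the projected TCP, so the tips may really be at or just above the pad face. I'll go on in small steps and watch the force.

Emit:
drive_tool:
  deltas:
    - {"xyz":[0,0,0.1],"roll":0}
    - {"xyz":[0,0,0.1],"roll":0}
    - {"xyz":[0,0,0.1],"roll":0}
    - {"xyz":[0,0,0],"roll":0}

```text
time_s: 4.85
ee_pos: [0.4633, 0.2088, 0.0844]
ee_rot: [-0.179, -3.136, 0.0]
contact_force: [-0.3, 0.6, 1.2]
width: 0.0004
```

```bash
cat > look.py <<'E'
import sys
from h import *
s=telemetry.state();print(s["time_s"],s["ee_pos"].round(4),s["contact_force"].round(2),s["moment"].round(2))
r=viewer.get_image("scene");cv2.imwrite(f"pics/{sys.argv[1]}.png",cv2.resize(r["img"][120:270,240:400,::-1],None,fx=4,fy=4))
for c in blobs(r,"red"):print(cv2.contourArea(c),c.reshape(-1,2).mean(0).round(1))
E
python3 look.py s5
```

```text
4.85 [0.4633 0.2088 0.0844] [-0.3   0.63  1.22] [0.1  0.17 0.03]
40.0 [316.2 195.6]
67.5 [165.9 132.3]
```

View pics/s5.png

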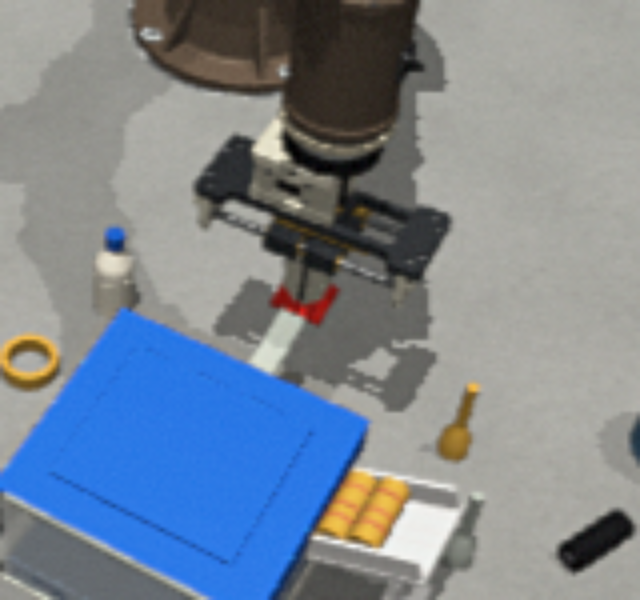

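The lid's front edge has started to rise (corner 325→310 in the crop) and the force is about 1 N, so contact is confirmed, with the tips about 18 mm above the reported TCP. I'll keep pressing.

Emit:
drive_tool:
  deltas:
    - {"xyz":[0,0,0.13],"roll":0}
    - {"xyz":[0,0,0.13],"roll":0}
    - {"xyz":[0,0,0.13],"roll":0}
    - {"xyz":[0,0,0.13],"roll":0}
    - {"xyz":[0,0,0.13],"roll":0}
    - {"xyz":[0,0,0.13],"roll":0}
    - {"xyz":[0,0,0.13],"roll":0}

```text
time_s: 5.6
ee_pos: [0.4634, 0.2086, 0.057]
ee_rot: [-0.179, -3.136, 0.0]
contact_force: [-2.9, 0.0, 3.6]
width: 0.0006
```

```bash
python3 look.py s6
```

```text
5.6 [0.4634 0.2086 0.057 ] [-2.91  0.03  3.61] [ 0.12  0.68 -0.03]
69.0 [166.  132.2]
```

View pics/s6.png

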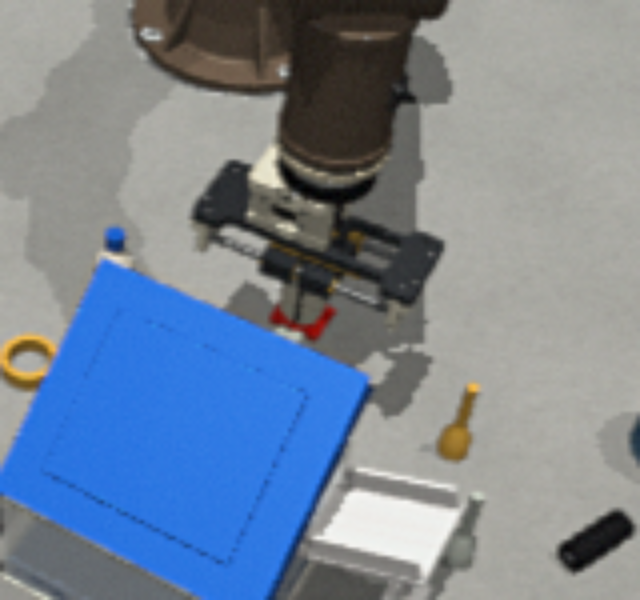

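The pistons have left the ramp and the lid is about half open. I'll press to the stop, ending in small steps.

Emit:
drive_tool:
  deltas:
    - {"xyz":[0,0,0.13],"roll":0}
    - {"xyz":[0,0,0.13],"roll":0}
    - {"xyz":[0,0,0.13],"roll":0}
    - {"xyz":[0,0,0.13],"roll":0}
    - {"xyz":[0,0,0.13],"roll":0}
    - {"xyz":[0,0,0.05],"roll":0}
    - {"xyz":[0,0,0],"roll":0}

```text
time_s: 6.35
ee_pos: [0.4637, 0.2086, 0.0362]
ee_rot: [0.18, 3.136, -0.0]
contact_force: [1.5, -0.9, 2.0]
width: 0.0004
```

```bash
python3 look.py s7
```

```text
6.35 [0.4637 0.2086 0.0362] [ 1.48 -0.93  1.97] [-0.05 -0.15  0.  ]
69.5 [165.9 132.4]
```

View pics/s7.png

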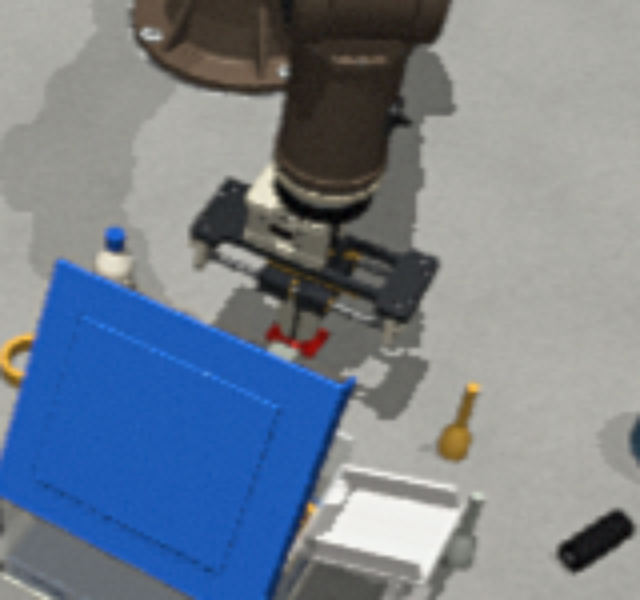

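The force is still about 2 N, so the stop hasn't been reached. I'll continue in 1.5 mm steps.

Emit:
drive_tool:
  deltas:
    - {"xyz":[0,0,0.05],"roll":0}
    - {"xyz":[0,0,0.05],"roll":0}
    - {"xyz":[0,0,0.05],"roll":0}
    - {"xyz":[0,0,0],"roll":0}

```text
time_s: 6.8
ee_pos: [0.4642, 0.2088, 0.0331]
ee_rot: [0.18, 3.135, 0.001]
contact_force: [-4.0, -2.3, 20.1]
width: 0.0006
```

Emit:
drive_tool:
  deltas:
    - {"xyz":[0,0,0.05],"roll":0}
    - {"xyz":[0,0,0.0],"roll":0}

```text
time_s: 7.0
ee_pos: [0.4643, 0.2088, 0.0326]
ee_rot: [0.18, 3.135, 0.002]
contact_force: [-7.4, -4.8, 33.9]
width: 0.0003
```

```bash
python3 look.py s8
```

```text
7.0 [0.4643 0.2088 0.0326] [-7.38 -4.85 33.92] [-0.96  1.38 -0.07]
69.0 [166.1 132.2]
```

View pics/s8.png

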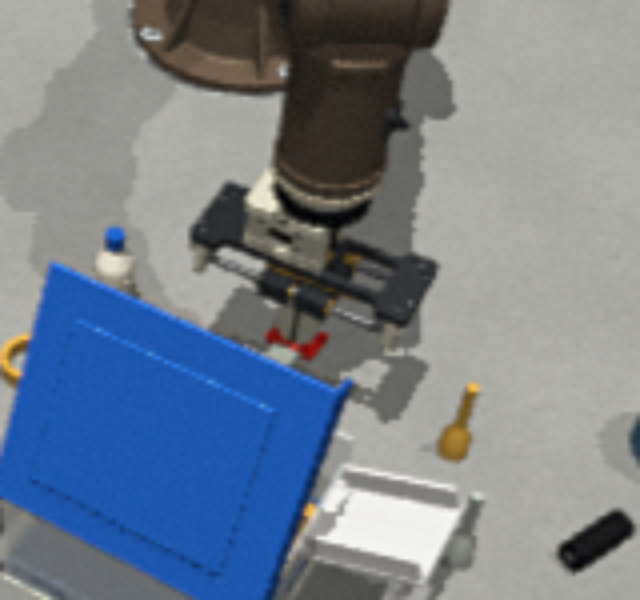

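The force jumped to 34 N, so the lever is on its stop and the lid is open. I'll ease off a little, wait, and check the pistons. An orange patch at (310,515) may be one still at the foot of the ramp.

Emit:
drive_tool:
  deltas:
    - {"xyz":[0,0,-0.06],"roll":0}
    - {"xyz":[0,0,0],"roll":0}
    - {"xyz":[0,0,0],"roll":0}
    - {"xyz":[0,0,0],"roll":0}
    - {"xyz":[0,0,0],"roll":0}
    - {"xyz":[0,0,0],"roll":0}

```text
time_s: 7.65
ee_pos: [0.4641, 0.2088, 0.0333]
ee_rot: [0.18, 3.135, 0.001]
contact_force: [-2.2, -2.2, 14.5]
width: 0.0005
```

```bash
python3 - <<'E'
from h import *
s=telemetry.state();print(s["time_s"],s["ee_pos"].round(4),s["contact_force"].round(2))
r=viewer.get_image("top");a=cv2.resize(r["img"][110:240,140:240,::-1],(400,520),interpolation=cv2.INTER_CUBIC)
r=viewer.get_image("scene");b=cv2.resize(r["img"][190:320,230:330,::-1],(400,520),interpolation=cv2.INTER_CUBIC)
cv2.imwrite("pics/s9.png",np.hstack([a,b]))
E
```

```text
7.65 [0.4641 0.2088 0.0333] [-2.24 -2.18 14.49]
```

View pics/s9.png

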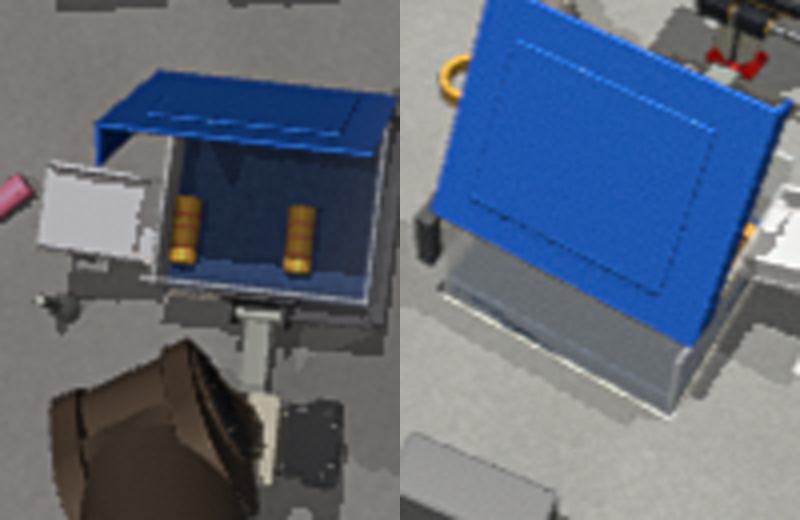

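The top view shows both brass pistons lying inside the tub, at about (185,230) and (299,240) in the crop. A quick numerical check of where they are:

```bash
python3 - <<'E'
from h import *
r=viewer.get_image("top")
for z in(.0425,.10):
  for u in((185/4+140,110+230/4),(299/4+140,110+240/4)):
    p=onz(r,*u,z)[:2]-[.680,.189];c,s=np.cos(-.115),np.sin(-.115)
    print(z,(np.array([[c,s],[-s,c]])@p).round(3))
E
```

```text
0.0425 [-0.034  0.072]
0.0425 [-0.034 -0.035]
0.1 [-0.041  0.059]
0.1 [-0.041 -0.043]
```

Both are on the floor and well inside. Now I'll ease the lever up at about 2 mm per row.

Emit:
drive_tool:
  deltas:
    - {"xyz":[0,0,-0.05],"roll":0}
    - {"xyz":[0,0,-0.07],"roll":0}
    - {"xyz":[0,0,-0.07],"roll":0}
    - {"xyz":[0,0,-0.07],"roll":0}
    - {"xyz":[0,0,-0.07],"roll":0}
    - {"xyz":[0,0,-0.07],"roll":0}
    - {"xyz":[0,0,-0.07],"roll":0}
    - {"xyz":[0,0,-0.07],"roll":0}
    - {"xyz":[0,0,-0.07],"roll":0}
    - {"xyz":[0,0,-0.07],"roll":0}
    - {"xyz":[0,0,-0.07],"roll":0}
    - {"xyz":[0,0,-0.07],"roll":0}

```text
time_s: 9.0
ee_pos: [0.4635, 0.2086, 0.057]
ee_rot: [-0.18, -3.136, 0.0]
contact_force: [-2.5, 0.3, 2.7]
width: 0.0006
```

Emit:
drive_tool:
  deltas:
    - {"xyz":[0,0,-0.07],"roll":0}
    - {"xyz":[0,0,-0.07],"roll":0}
    - {"xyz":[0,0,-0.07],"roll":0}
    - {"xyz":[0,0,-0.07],"roll":0}
    - {"xyz":[0,0,-0.07],"roll":0}
    - {"xyz":[0,0,-0.07],"roll":0}
    - {"xyz":[0,0,-0.06],"roll":0}
    - {"xyz":[0,0,-0.06],"roll":0}
    - {"xyz":[0,0,-0.06],"roll":0}
    - {"xyz":[0,0,-0.06],"roll":0}

```text
time_s: 10.0
ee_pos: [0.4639, 0.2088, 0.0769]
ee_rot: [0.179, 3.136, 0.001]
contact_force: [2.5, -0.2, 2.6]
width: 0.0006
```

```bash
python3 look.py s10
```

```text
10.0 [0.4639 0.2088 0.0769] [ 2.46 -0.22  2.61] [-0.07 -0.61 -0.02]
31.0 [316.1 196.8]
68.5 [165.9 132.3]
```

View pics/s10.png

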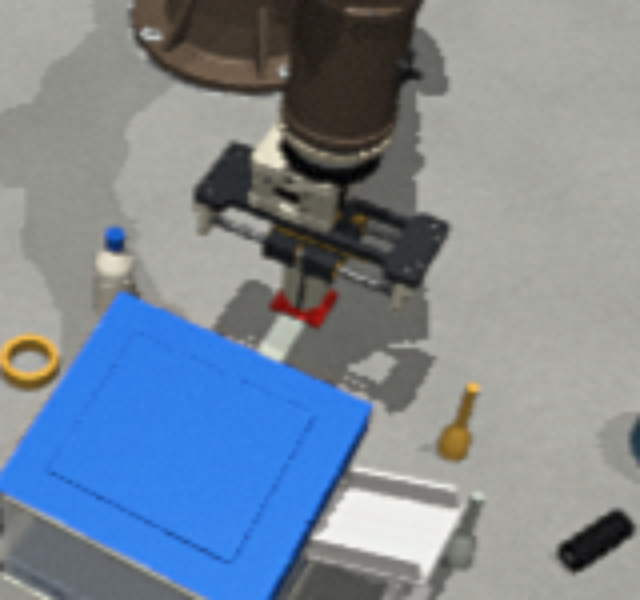

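The lid is coming down gently and is still held. I'll do the last stretch slowly, about 15–18 mm, going past the rest height.

Emit:
drive_tool:
  deltas:
    - {"xyz":[0,0,-0.05],"roll":0}
    - {"xyz":[0,0,-0.05],"roll":0}
    - {"xyz":[0,0,-0.05],"roll":0}
    - {"xyz":[0,0,-0.05],"roll":0}
    - {"xyz":[0,0,-0.05],"roll":0}
    - {"xyz":[0,0,-0.05],"roll":0}
    - {"xyz":[0,0,-0.05],"roll":0}
    - {"xyz":[0,0,-0.05],"roll":0}
    - {"xyz":[0,0,-0.05],"roll":0}
    - {"xyz":[0,0,-0.05],"roll":0}
    - {"xyz":[0,0,-0.05],"roll":0}
    - {"xyz":[0,0,-0.05],"roll":0}

```text
time_s: 11.25
ee_pos: [0.4629, 0.2085, 0.0944]
ee_rot: [-0.179, -3.135, 0.001]
contact_force: [0.9, -0.5, -0.5]
width: 0.0003
```

Emit:
drive_tool:
  deltas:
    - {"xyz":[0,0,-0.1],"roll":0}
    - {"xyz":[0,0,-0.2],"roll":0}
    - {"xyz":[0,0,-0.5],"roll":0}
    - {"xyz":[0,0,-0.7],"roll":0}
    - {"xyz":[0,0,-0.7],"roll":0}
    - {"xyz":[0,0,-0.7],"roll":0}
    - {"xyz":[0,0,-0.5],"roll":0}
    - {"xyz":[0,0,0],"roll":0}
    - {"xyz":[0,0,0],"roll":0}
    - {"xyz":[0,0,0],"roll":0}
    - {"xyz":[0,0,0],"roll":0}
    - {"xyz":[0,0,0],"roll":0}

```text
time_s: 12.45
ee_pos: [0.4632, 0.2085, 0.196]
ee_rot: [-0.18, -3.135, 0.001]
contact_force: [-0.1, -0.6, 0.2]
width: 0.0005
```

```bash
python3 - <<'E'
from h import *
s=telemetry.state();print(s["time_s"],s["ee_pos"].round(4),s["contact_force"].round(2))
r=viewer.get_image("top");a=cv2.resize(r["img"][110:240,120:270,::-1],(400,347),interpolation=cv2.INTER_CUBIC)
r=viewer.get_image("scene");b=cv2.resize(r["img"][120:320,200:420,::-1],(382,347),interpolation=cv2.INTER_CUBIC)
for c in blobs(r,"red")+blobs(r,"blue"):
    M=cv2.moments(c);print(cv2.contourArea(c),round(M["m10"]/M["m00"],1),round(M["m01"]/M["m00"],1))
cv2.imwrite("pics/s11.png",np.hstack([a,b]))
E
```

```text
12.45 [0.4632 0.2085 0.196 ] [-0.09 -0.6   0.24]
111.0 315.8 192.9
69.0 166.2 132.0
679.5 308.8 339.3
447.5 141.2 267.0
3147.0 490.8 272.7
287.0 12.6 211.2
3571.5 286.3 236.5
30.5 151.4 77.7
```

View pics/s11.png

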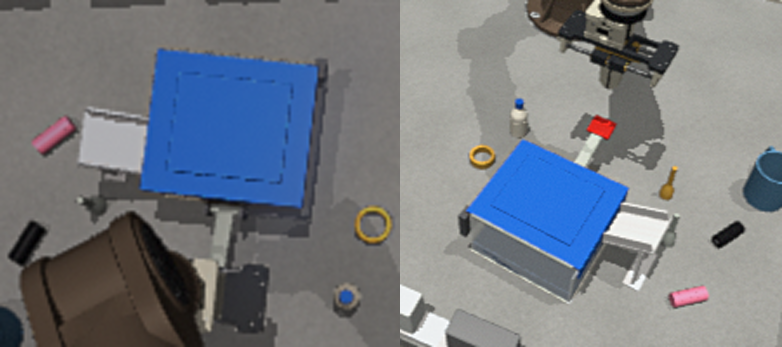

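The lid and pad centroids match the starting picture: lid (286.3,236.5) against (286.3,236.6), pad (315.8,192.9) against (315.9,192.7). The ramp is empty, the arm is clear, and the bystanders look unmoved, so I'm handing in.

```bash
python3 -c "
from station import env
print(env.job_done())"
```

```text
the job is handed in; nothing more can be done
None
```

I pressed the red lever down to its stop with the shut fingers, and the lid swung open and both brass pistons rolled into the tub. I then raised the pad over about 3 s, so the lid closed without slamming, backed the arm away, and handed the job in at about 12.5 s.

**Last checks:**
- **Lever stop:** the force jumped to 34 N at the stop, so the lever was fully down. The lid angle itself wasn't measured.
- **Pistons:** the top view with the lid open showed both on the tub floor, at about y = +0.072 m and −0.035 m in the tub frame.
- **Lid and lever:** after closing, their image positions matched the starting picture to within 0.2 px.
- **Surroundings:** the ramp was empty, nearby bystanders looked unmoved in the final views, and the arm was clear with no contact force beyond sensor noise.

**One disagreement:** the finger ends sat about 18 mm higher than the reported TCP implied. I found the pad by force and by the lid's movement instead of by the computed height.

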